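# Hold the indexing jig's spring jaw open

## Task

Turn the plywood turntable of the indexing jig counter-clockwise (seen from above) until it clicks home against its stop, then pull the spring-loaded jaw outwards by its upright grip until its pointer lines up with the mark on the guide rail, ready for a blank to be put in. Finish while still holding the jaw there against its spring (it snaps shut if let go), and leave the other things on the bench where they are.

Things in the scene. Friction and masses are not known exactly. Their poses are not given: they have to be found in the camera images.
- turntable (a joint): Angle (rad) of the round plywood turntable (280 mm across, 18 mm thick). Grows counter-clockwise seen from above; 0 is home against the stop; it starts 40 to 80 degrees short of that (negative). Stays where left (friction 0.2 N m). From about -0.12 a sprung roller rides up a lug on its rim (up to 0.8 N m to turn past); past the crest at -0.057 it snaps home and is kept there.
- jig: The indexing jig: square plywood base 250 x 250 x 25 mm, fixed to the bench, carrying the turntable, whose top face is 45 mm above the bench. Origin under its centre. With the turntable home the jaw opens along this frame's -x. The roller stands in an aluminium block on its +x side, 48 mm high.
- table_axis (a point): Centre of the turntable's top face, on its turning axis. Its axes turn with the table; the jaw opens along -x. In this frame: fixed jaw, a dark wooden block at x = +25 to +55, y = -25 to +25 mm, 45 mm high; two guide rails 14 mm high along x from -135 to -10 mm at y = -46 to -26 and +26 to +46 mm.
- peg_mid (a point): The turning peg: upright dark wooden round peg, 22 mm in diameter, 55 mm high, on the turntable, its centre 105 mm from the axis towards the table's -y (a 34 mm washer, 4 mm thick, round its foot). This point is on its centre line, 30 mm above the turntable's top, 25 mm below the peg's top. It turns with the table.
- jaw: The sprung jaw: aluminium slide plate (top 12 mm above the turntable) between the rails, a wooden jaw block (18 mm thick, 50 mm wide, top 46 mm above the turntable) at its inner end, an upright grip at its outer end. Origin on the turntable's axis when shut; it moves out along the table's -x, 60 mm at most. The spring pulls it shut: 4 N when shut, 11 N at 45 mm.
- grip_mid (a point): The jaw's pull grip: upright dark wooden plate, 14 mm thick along the pull, 46 mm wide across it, top 70 mm above the turntable; 66 mm are free between it and the jaw block. This point is mid-thickness and mid-width, 20 mm below its top, 86 mm from the axis when shut. Pull along this frame's -x (horizontal, away from the table's axis).
- pointer (a point): The jaw's pointer: an upright steel fin, 4 mm thick along the pull, 9 mm wide, its top 32 mm above the turntable, that stands over the inner half of the +y guide rail, 20 mm out from the axis when the jaw is shut. This point is the middle of its top edge. It moves with the jaw.
- mark (a point): The mark: a second upright steel fin of the same thickness and height over the outer half of the same rail, on a strap with a thumbscrew, clamped 25 to 45 mm further out than the shut jaw's pointer; the jaw does not catch on it and passes it. Lined up, the two fins stand side by side as one; this point is where pointer then lies.
- blank: Bystander: square wooden blank 200 x 42 x 42 mm lying beside the jig; origin under its centre.
- screwdriver: Bystander: screwdriver with a black handle lying beside the jig; origin below the middle.
- glue: Bystander: white glue bottle, 60 mm across, 170 mm high, beyond the jig; origin under its centre.
- screws: Bystander: jar 70 mm across, 80 mm high, beyond the jig; origin under its centre.
- hammer: Bystander: hammer lying on the bench to the robot's right.
- plane: Bystander: hand plane 240 mm long, 95 mm high, on the bench to the robot's left.
- square: Bystander: steel try square, 220 mm long, lying beyond the blank.

How it is judged:
By the outcome, as a careful person would: the job done as asked, in the order asked, and still so for the second after the job is handed in, while the arm keeps its last pose, push and grip.
It also fails if it takes over 42 s, if anything falls off the work surface, if the arm or the gripper's body presses on something with over 40 N, if the wrist force passes 120 N, or if a joint passes its speed limit or range.

## Robot

A 6-joint arm with a two-finger parallel gripper is mounted at the origin on the work surface. World frame = base frame: x ahead of the robot, y to its left, z up, the work surface at z = 0. Lengths are in m, angles in degrees, forces in N, time in s.
With the tool pointing down it reaches from about 0.25 to 0.775 m from the base axis. Payload 4 kg.
Tool frame: the origin (TCP) lies at the very end of the fingers, on their centre line; the grasp point (between the pads) lies 19 mm behind it; z points along the fingers, y is the direction in which the jaws open and shut (so a half turn about z gives the same grasp; the last joint's range is limited). The gripper opens to 94 mm and grips with 3 to 60 N. Pads are 16 mm wide; open, the fingers measure 119 mm over their backs; the gripper's body (75 mm by 177 mm) begins 78 mm behind the grasp point.
Start: joints at [-74.032, 4.996, 78.535, -0, 96.463, -5.907], TCP at [0.205, -0.51, 0.206] pointing down, gripper open.
Joint ranges: [-177.83, 177.83], [-43.37, 116.18], [15.69, 146.23], [-61.86, 241.86], [9.47, 152.12], [-147.06, 147.06]. Speed limits (degrees/s): [159.86, 159.86, 180, 180, 180, 180].

## Interface

Orientations are given as [roll, pitch, yaw] about the fixed x, y, z axes, in that order (R = Rz(yaw) Ry(pitch) Rx(roll)).
In Python, from bench import read_state, camera, camera_params, finish_job, recognise gives the robot as it stands.
- The arm moves only by the tool apply_moves, never from a script. Its argument "moves" is a list that holds one entry, the list of rows, each a list of 4 numbers: the shift along the world's x, y, z in mm, then the turn about the world's z in degrees. In form: [[[dx, dy, dz, yaw], ...]]. A call has 1 to 20 rows; each row shifts and turns the commanded pose from where the row before left it; what a row does not reach is not made up. A row lasts 1/8 s, in which the tool goes at most 62.5 mm and 10.7 degrees, less where a joint would pass 70% of its speed; a pose out of reach is approached as far as the arm can. A call is refused whole if a number of a shift passes 62.5 or a number of a turn 10.7, either way. A call with a gripper value outside its range is refused whole. "fingers" is the closure, from 0 (fully open) to 1 (shut), set as the call begins (left out, the last holds). The fingers move at their own pace and stop on an object; "newtons" is the grip in N (left out, the last holds). Time passes only in rows, so rows that do not move let the fingers close. It gives the time, the measured TCP pose, the force and the opening at its end, in the units of the state.
- read_state(): the state, without advancing time (a new reading comes with each control period).
- camera(name): name is "scene" or "side" or "wrist"; returns the picture (480x640x3 uint8, blue, green, red); there is no depth.
- camera_params(name): a dict with "camera_matrix" (3x3 intrinsics, pixels), "dist" ([k1, k2, p1, p2, k3] as OpenCV has them; the pictures are not rectified), "camera_from_world" (4x4, takes a point from world to camera coordinates). Camera axes: x right, y up, looking along -z (the intrinsics and any distortion apply to the point x, -y, -z); pixel columns grow to the right and rows downward; lengths in m; the calibration is good to about 2 mm. A picture is of the moment at which its call begins: read the wrist's pose just before it. camera_params takes no time and is no camera call; for the wrist camera it gives the pose at the moment of the call.
- finish_job(): hands the job in, once; it reports no verdict.
Trained networks look in the newest picture that a camera, given by its name, has taken for a name from the list of things; names that differ only in an ending like _2 or _b are one class to them, and where a whole thing is asked for, a point or a joint stands for the part that bears it (a point fixed in the world has none). Each returns a list of dicts, best first, with "confidence" (0 to 1); they miss things now and then, are a little off and sometimes report something else, mostly with a low value. They report only what shows in the picture. A call takes as long as a camera call.
- recognise(camera, label): "extent" ([left, top, right, bottom] in pixels, round what is visible of it).
The state is a dict: "time_s": time; "joints": joint angles; "joint_vel": joint speeds; "joint_torque": joint torques, N m; "ee_pos": TCP position; "tcp_rot": TCP orientation; "contact_force": force on the tool from outside, world axes, zero at the start; "torque": the same for the moment, N m; "finger_gap": opening from 0.0 (shut) to 1.0 (fully open).
Only numpy, scipy, OpenCV 4.12 (cv2) and the standard library are available. Lean on these libraries where they do the work, as an engineer would, in place of code of your own. Each camera call takes 0.05 s, during which the arm holds its last target.

## Working session

There is one attempt and no reset: what is moved stays moved. The work goes in short steps, Python scripts to look and compute and a tool call to move; the robot and the scene stay as the last step left them, time stands still between calls to the robot, and variables do not carry over. Pictures are saved under pics/ and viewed, and the job is handed in when it is done.

Besides the shell and the picture viewer there is one more tool, called as name([rows], argument=value, ...), one row to a line, values as JSON. apply_moves: Moves the arm, as the interface text tells. Its arguments: {"type":"object","properties":{"moves":{"type":"array","items":{"type":"array","items":{"type":"array","items":{"type":"number"}}}},"fingers":{"type":"number"},"newtons":{"type":"number"}},"required":["moves"]}

```bash
mkdir -p pics
python3 - <<'E'
from bench import *
import cv2
print(read_state())
for n in ("scene","side","wrist"):
    im=camera(n); cv2.imwrite(f"pics/{n}0.png",im)
    p=camera_params(n); print(n,p)
E
```

```text
{'time_s': 0.0, 'joints': array([-7.40306009e+01,  5.03804006e+00,  7.86227500e+01, -2.31689340e-04,
        9.64639160e+01, -5.90519739e+00]), 'joint_vel': array([-0.04819782,  0.00970944, -0.03400425,  0.11735533, -0.03200996,
        0.08234933]), 'joint_torque': array([-8.58016465e-04, -3.40180600e+01, -3.02429795e+01,  7.17280945e-02,
        3.28104885e-02, -1.78558835e-04]), 'ee_pos': array([ 0.20477772, -0.50986663,  0.20433205]), 'tcp_rot': array([-1.79875932e+02, -1.26010454e-02,  2.18745570e+01]), 'contact_force': array([-0.07511943,  0.30705135,  0.29099429]), 'torque': array([ 0.00865905, -0.06078476, -0.00428817]), 'finger_gap': 1.0003026645954252}
scene {'camera_matrix': array([[570.8744997 ,   0.        , 329.69491613],
       [  0.        , 570.8744997 , 238.81155259],
       [  0.        ,   0.        ,   1.        ]]), 'dist': array([-0.12125233,  0.        ,  0.        ,  0.        ,  0.        ]), 'camera_from_world': array([[ 7.57763163e-01,  6.52528655e-01,  1.15944113e-03,
        -4.31033304e-01],
       [-5.62950333e-01,  6.52837799e-01,  5.06842905e-01,
   
[... 549 characters left out ...]
4625463,  0.47983985,  0.84208811, -0.20124386],
       [-0.40744963, -0.73708424,  0.53915825, -1.44260496],
       [ 0.        ,  0.        ,  0.        ,  1.        ]])}
wrist {'camera_matrix': array([[351.8157015 ,   0.        , 318.6019983 ],
       [  0.        , 351.8157015 , 241.16934412],
       [  0.        ,   0.        ,   1.        ]]), 'dist': array([-0.03207585,  0.        ,  0.        ,  0.        ,  0.        ]), 'camera_from_world': array([[ 0.37335925, -0.92768544, -0.00160869, -0.54921686],
       [ 0.89326622,  0.35997368, -0.26924787,  0.02830253],
       [ 0.25035641,  0.0990892 ,  0.96306957, -0.39124056],
       [ 0.        ,  0.        ,  0.        ,  1.        ]])}
```

View pics/scene0.png

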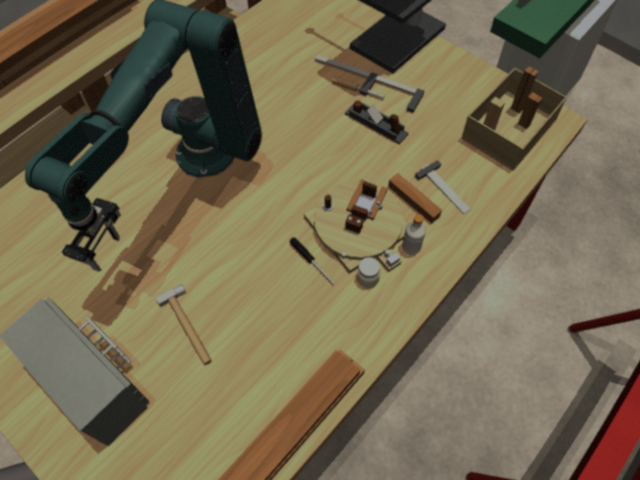

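View pics/side0.png

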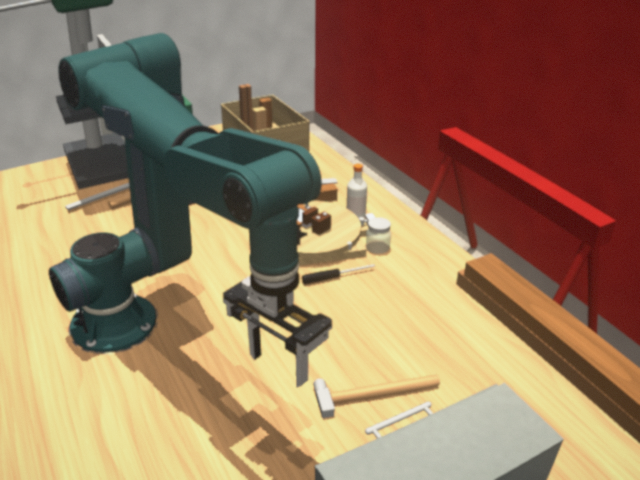

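View pics/wrist0.png

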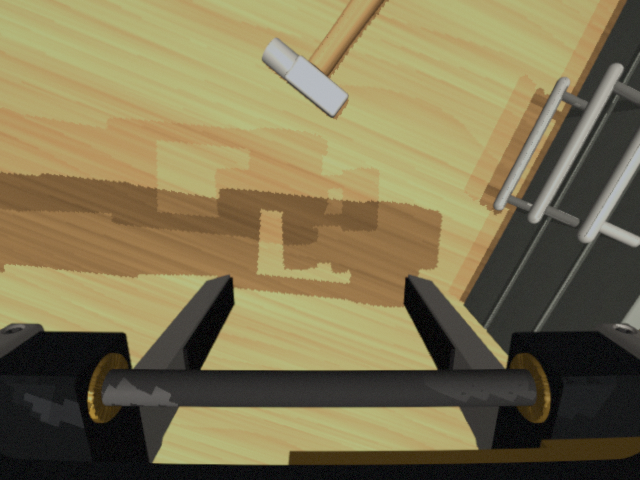

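```bash
cat > h.py <<'E'
import numpy as np, cv2
from bench import *
def pix2w(n,uv,z,p=None):
    p=p or camera_params(n)
    K,d,T=p["camera_matrix"],p["dist"],p["camera_from_world"]
    x=cv2.undistortPoints(np.array(uv,float).reshape(-1,1,2),K,d).reshape(-1,2)
    r=np.c_[x[:,0],-x[:,1],-np.ones(len(x))]@T[:3,:3]
    c=-T[:3,:3].T@T[:3,3]
    z=np.broadcast_to(z,len(x))
    return c+r*((z-c[2])/r[:,2])[:,None]
def w2pix(n,P,p=None):
    p=p or camera_params(n)
    K,d,T=p["camera_matrix"],p["dist"],p["camera_from_world"]
    P=np.atleast_2d(P); q=P@T[:3,:3].T+T[:3,3]
    q=q*[1,-1,-1]
    return cv2.projectPoints(q,np.zeros(3),np.zeros(3),K,d)[0].reshape(-1,2)
E
python3 - <<'E'
from h import *
for n in ("scene","side"):
    for l in ("turntable","jig","peg_mid","grip_mid","jaw","pointer","mark","table_axis","glue","screws","blank"):
        print(n,l,[(np.round(r["extent"]).tolist(),round(r["confidence"],2)) for r in recognise(n,l)[:2]])
E
```

```text
scene turntable [([316.0, 182.0, 402.0, 259.0], 0.82)]
scene jig [([304.0, 178.0, 408.0, 272.0], 0.69)]
scene peg_mid [([312.0, 182.0, 404.0, 260.0], 0.84)]
scene grip_mid [([354.0, 181.0, 376.0, 221.0], 0.9)]
scene jaw [([351.0, 181.0, 376.0, 218.0], 0.63), ([387.0, 176.0, 441.0, 221.0], 0.62)]
scene pointer [([350.0, 182.0, 378.0, 218.0], 0.61)]
scene mark [([386.0, 174.0, 443.0, 222.0], 0.67)]
scene table_axis [([314.0, 175.0, 404.0, 257.0], 0.84), ([344.0, 100.0, 411.0, 146.0], 0.74)]
scene glue [([401.0, 214.0, 425.0, 252.0], 0.73)]
scene screws [([361.0, 260.0, 384.0, 287.0], 0.97), ([315.0, 180.0, 405.0, 258.0], 0.59)]
scene blank [([388.0, 175.0, 443.0, 224.0], 0.72)]
side turntable [([296.0, 204.0, 361.0, 261.0], 0.63), ([317.0, 186.0, 338.0, 204.0], 0.27)]
side jig [([297.0, 205.0, 374.0, 266.0], 0.83), ([301.0, 208.0, 321.0, 230.0], 0.29)]
side peg_mid [([300.0, 203.0, 361.0, 258.0], 0.91)]
side grip_mid [([296.0, 210.0, 319.0, 227.0], 0.82)]
side jaw [([301.0, 208.0, 318.0, 226.0], 0.64)]
side pointer [([302.0, 208.0, 318.0, 228.0], 0.61)]
side mark []
side table_axis [([297.0, 201.0, 361.0, 259.0], 0.8)]
side glue [([345.0, 164.0, 370.0, 220.0], 0.81)]
side screws [([367.0, 218.0, 392.0, 255.0], 0.94), ([296.0, 203.0, 374.0, 266.0], 0.65)]
side blank [([315.0, 187.0, 340.0, 204.0], 0.78)]
```

Run:
```python
from h import *
im=cv2.imread("pics/scene0.png")
cv2.imwrite("pics/sz.png",cv2.resize(im[165:295,290:450],None,fx=5,fy=4.6,interpolation=cv2.INTER_CUBIC)[:600,:800])
print(pix2w("scene",[[360,218],[328,200],[369,270],[414,245]],[0.045,0.1,0.08,0.03]).round(3))
```

```text
[[ 0.597  0.113  0.045]
 [ 0.501  0.071  0.1  ]
 [ 0.743 -0.027  0.08 ]
 [ 0.78   0.154  0.03 ]]
```

View pics/sz.png

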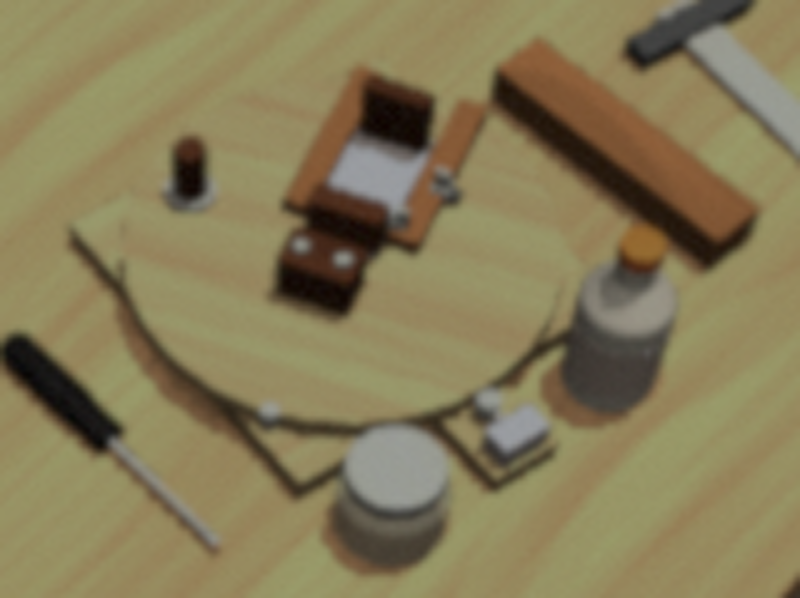

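Run:
```python
from h import *
def c(L): return [[290+x/5,165+y/4.6] for x,y in L]
names=["pegtop","pegfoot","rollerblk","grip top mid","fixed top mid","screw1","basecornL","basecornB","discL","discB","discR", "blockcorner"]
pts=c([(190,147),(190,190),(515,425),(400,95),(320,250),(300,245),(70,230),(300,490),(120,270),(340,428),(565,300),(495,487)])
z=[.1,.049,.048,.115,.09,.09,.025,.0,.045,.036,.045,0]
for n,w in zip(names,pix2w("scene",pts,z).round(3)): print(n,w)
```

```text
pegtop [0.493 0.08  0.1  ]
pegfoot [0.494 0.079 0.049]
rollerblk [0.762 0.068 0.048]
grip top mid [0.571 0.189 0.115]
fixed top mid [0.602 0.074 0.09 ]
screw1 [0.591 0.069 0.09 ]
basecornL [0.447 0.016 0.025]
basecornB [ 0.68  -0.033  0.   ]
discL [0.501 0.003 0.045]
discB [0.68  0.003 0.036]
discR [0.726 0.166 0.045]
blockcorner [0.769 0.046 0.   ]
```

apply_moves([
  [[10, 22, 5, 0], [20, 43, 5, -0.5], [22, 45, 5, -0.5], [22, 45, 5, -0.5], [22, 45, 5, -0.5], [22, 45, 5, -0.5], [22, 45, 5, -0.5], [22, 45, 5, -0.5], [22, 45, 5, -0.5], [22, 45, 0, -0.5], [22, 45, 0, -0.5], [22, 45, 0, -0.5], [20, 45, 0, -0.5], [15, 30, 0, -0.5], [10, 20, 0, 0], [0, 0, 0, 0], [0, 0, 0, 0]],
])

```text
time_s: 3.38
ee_pos: [0.4997, 0.099, 0.2505]
tcp_rot: [180.0, 0.0, 15.4]
contact_force: [0.7, -0.4, -0.4]
finger_gap: 0.998
```

Run:
```python
from h import *
s=read_state();print(s["time_s"],s["ee_pos"],s["tcp_rot"],s["contact_force"])
im=camera("wrist");cv2.imwrite("pics/w1.png",im)
p=camera_params("wrist");import pickle;pickle.dump(p,open("w1.pkl","wb"))
im=camera("scene");cv2.imwrite("pics/s1.png",im)
for l in ("peg_mid","grip_mid","pointer","mark","jaw"):
        print(l,[(np.round(r["extent"]).tolist(),round(r["confidence"],2)) for r in recognise("wrist",l)[:2]])
```

```text
3.375 [0.49965007 0.09896442 0.2505479 ] [1.79968769e+02 1.99164415e-02 1.53532315e+01] [ 0.66729214 -0.4289635  -0.39087492]
peg_mid [([190.0, 0.0, 465.0, 256.0], 0.8)]
grip_mid [([220.0, 90.0, 337.0, 155.0], 0.79)]
pointer [([220.0, 90.0, 336.0, 156.0], 0.86), ([192.0, 0.0, 465.0, 257.0], 0.67)]
mark [([258.0, 68.0, 273.0, 93.0], 0.81)]
jaw [([218.0, 90.0, 335.0, 159.0], 0.78)]
```

View pics/w1.png

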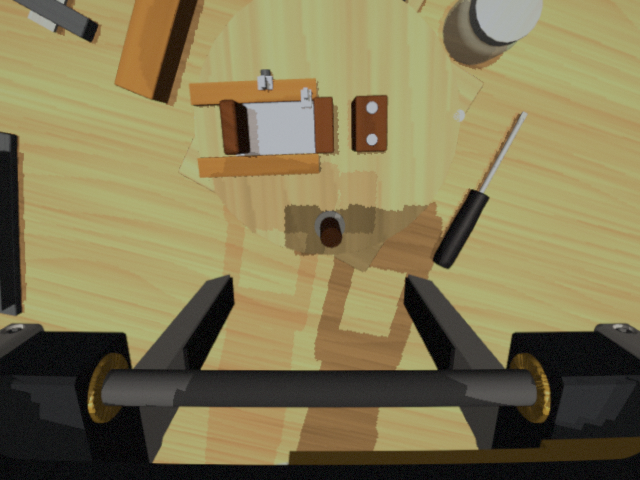

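Run:
```python
from h import *
im=cv2.imread("pics/w1.png")
cv2.imwrite("pics/w1z.png",cv2.resize(im[50:260,180:400],None,fx=2.85,fy=2.85,interpolation=cv2.INTER_CUBIC)[:600,:800])
cv2.imwrite("pics/w1y.png",cv2.resize(im[50:190,180:400],None,fx=3.6,fy=3.6,interpolation=cv2.INTER_CUBIC)[:600,:800])
```

```text
(no output)
```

View pics/w1y.png

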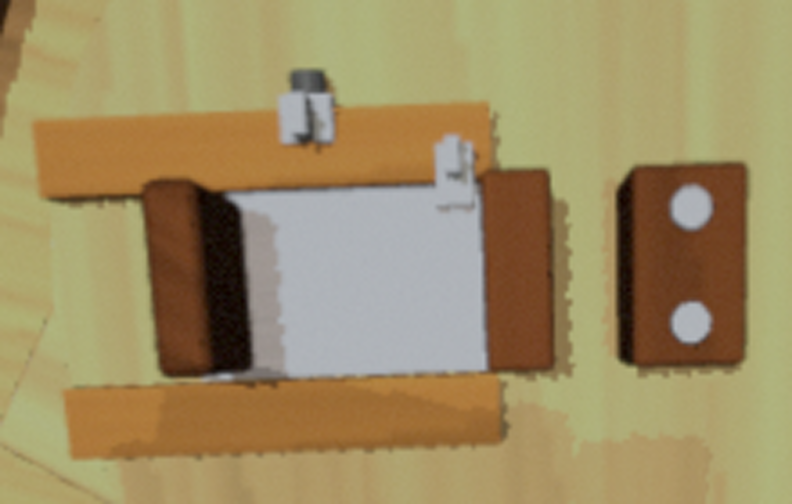

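View pics/w1z.png

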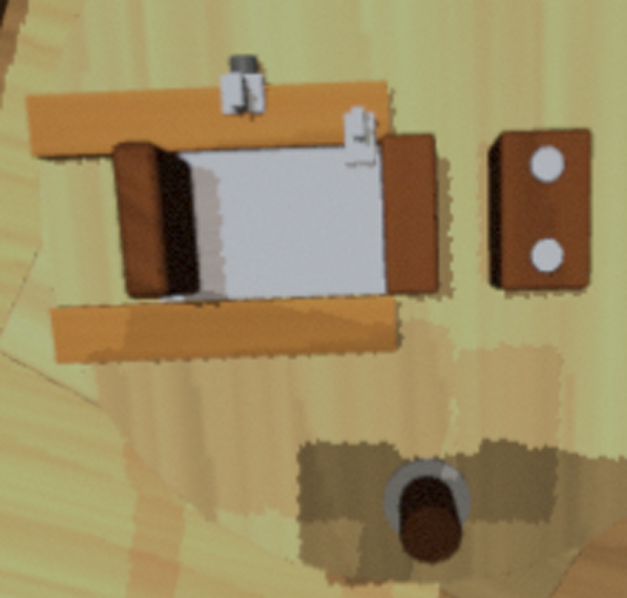

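Run:
```python
from h import *
import pickle
from scipy.optimize import least_squares
p=pickle.load(open("w1.pkl","rb"))
M=np.array([(-.135,.046,.014),(-.135,.026,.014),(-.010,.046,.014),(-.135,-.026,.014),(-.135,-.046,.014),(-.01,-.026,.014),(-.01,-.046,.014),(.025,.025,.045),(.055,.025,.045),(.055,-.025,.045),(.025,-.025,.045),(0,-.105,.055)])
U=np.array([(33,121),(40,197),(489,102),(66,391),(72,459),(499,375),(501,440),(633,167),(745,163),(744,360),(632,365)])/3.6+[180,50]
U=np.vstack([U,np.array([431,533])/2.85+[180,50]])
def T(v,M): 
    c,s=np.cos(v[2]),np.sin(v[2]); return M@np.array([[c,s,0],[-s,c,0],[0,0,1]])+[v[0],v[1],.045]
f=lambda v:(w2pix("wrist",T(v,M),p)-U).ravel()
r=least_squares(f,[.592,.113,-1.3]); v=r.x
print(v[:2],np.degrees(v[2]),r.fun.reshape(-1,2).round(1).tolist())
np.save("v.npy",v)
def inv(P):
    c,s=np.cos(v[2]),np.sin(v[2]); return ((P-[v[0],v[1],.045])@np.array([[c,-s,0],[s,c,0],[0,0,1]])*1000).round(1)
L=np.array([(452,140),(452,165),(307,118),(307,95),(307,140)])/3.6+[180,50]
print(inv(pix2w("wrist",L,.077,p)))
P=np.array([(-.020,.026,.032),(-.020,.035,.032)]); print((w2pix("wrist",T(v,P),p)-[180,50])*3.6)
base=pix2w("wrist",[(180,172),(481,84),(370,270)],.025,p);print(base)
d=base[1]-base[2];print("edge",np.degrees(np.arctan2(d[1],d[0])),np.linalg.norm(d));d=base[2]-base[0];print(np.degrees(np.arctan2(d[1],d[0])),np.linalg.norm(d)); print("centre",(base[0]+base[1])/2)
print("peg",T(v,M[-1:]))
```

```text
[0.59303378 0.11510129] -72.61750291785572 [[-0.6, -0.2], [-0.1, 0.2], [-0.0, -0.5], [-1.0, -0.4], [-0.4, 0.3], [-0.2, -0.6], [-0.1, 1.1], [-0.7, -1.1], [1.4, -1.0], [1.0, 1.0], [0.1, 0.7], [0.4, 1.0]]
[[-19.9  33.8  32. ]
 [-20.2  27.7  32. ]
 [-57.1  40.5  32. ]
 [-56.7  46.   32. ]
 [-57.5  35.2  32. ]]
[[452.96577092 171.90913926]
 [451.43950246 135.05512245]]
[[ 0.50329508  0.26326204  0.025     ]
 [ 0.6815976  -0.03238134  0.025     ]
 [ 0.44756714  0.01910588  0.025     ]]
edge -12.407539450733738 0.2396271864255007
-102.8573419577214 0.25043529675604964
centre [0.59244634 0.11544035 0.025     ]
peg [[0.49282896 0.08373262 0.1       ]]
```

apply_moves([
  [[-7, -15, -20, 2], [0, 0, -40, 0], [0, 0, -45, 0], [0, 0, -45, 0], [0, 0, -30, 0], [0, 0, -12, 0], [0, 0, 0, 0]],
])

```text
time_s: 4.6
ee_pos: [0.4928, 0.0845, 0.0584]
tcp_rot: [-180.0, 0.0, 17.4]
contact_force: [-0.3, -0.1, 0.6]
finger_gap: 1.001
```

apply_moves([
  [[0, 0, 0, 0], [0, 0, 0, 0], [0, 0, 0, 0], [0, 0, 0, 0], [0, 0, 0, 0]],
], fingers=1, newtons=30)

```text
time_s: 5.22
ee_pos: [0.493, 0.0846, 0.0586]
tcp_rot: [180.0, -0.0, 17.4]
contact_force: [0.4, -0.5, -0.2]
finger_gap: 0.504
```

Run:
```python
from h import *
im=camera("wrist");cv2.imwrite("pics/w2.png",im)
v=np.load("v.npy");s=read_state();print(s["time_s"],s["ee_pos"],s["finger_gap"],s["tcp_rot"])
# rows: arc of 60.2 deg in 15 rows
a0=np.degrees(v[2])-90
for n,tot in ((14,56),):
    a=np.radians(a0+np.linspace(0,tot,n+1)); P=np.c_[v[0]+.105*np.cos(a),v[1]+.105*np.sin(a)]*1000
    print(np.diff(P,axis=0).round(1).tolist(),P[0],P[-1])
```

```text
5.275 [0.49290441 0.08458043 0.05852435] 0.46121955234753764 [ 1.79993277e+02 -6.22548771e-05  1.73761679e+01]
[[2.4, -6.9], [2.9, -6.7], [3.4, -6.5], [3.8, -6.3], [4.2, -6.0], [4.7, -5.7], [5.0, -5.3], [5.4, -5.0], [5.7, -4.6], [6.0, -4.2], [6.3, -3.7], [6.6, -3.3], [6.8, -2.8], [6.9, -2.3]] [492.82895762  83.73261643] [563.00576329  14.48658821]
```

View pics/w2.png

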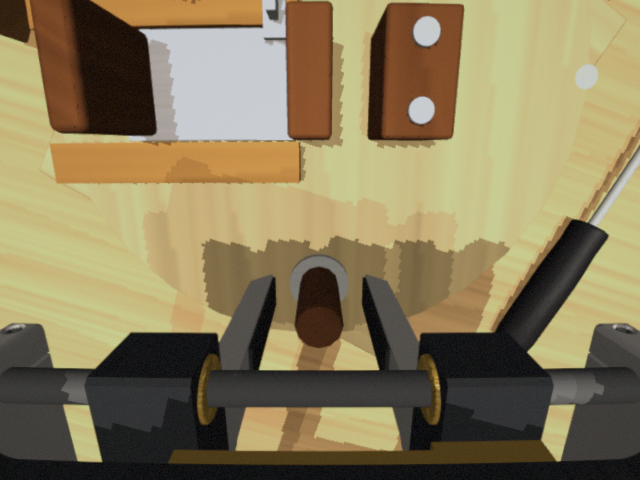

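apply_moves([
  [[0, 0, 0, 0], [0, 0, 0, 0], [0, 0, 0, 0], [0, 0, 0, 0], [0, 0, 0, 0], [2.4, -6.9, 0, 4], [2.9, -6.7, 0, 4], [3.4, -6.5, 0, 4]],
])

```text
time_s: 6.28
ee_pos: [0.5014, 0.0647, 0.0584]
tcp_rot: [-179.9, 0.0, 29.5]
contact_force: [-1.0, 2.3, 0.5]
finger_gap: 0.227
```

apply_moves([
  [[3.8, -6.3, 0, 4], [4.2, -6.0, 0, 4], [4.7, -5.7, 0, 4], [5.0, -5.3, 0, 4], [5.4, -5.0, 0, 4], [5.7, -4.6, 0, 4], [6.0, -4.2, 0, 4], [6.3, -3.7, 0, 4], [6.6, -3.3, 0, 4], [6.8, -2.8, 0, 4], [3.5, -1.3, 0, 2]],
])

```text
time_s: 7.65
ee_pos: [0.5563, 0.0177, 0.0583]
tcp_rot: [-179.5, -0.0, 71.4]
contact_force: [-14.9, 5.3, 8.4]
finger_gap: 0.232
```

apply_moves([
  [[3.5, -1.1, 0, 2], [3.5, -1.0, 0, 2], [3.0, -0.7, 0, 1], [0, 0, 0, 0], [0, 0, 0, 0]],
])

```text
time_s: 8.28
ee_pos: [0.5678, 0.0141, 0.0584]
tcp_rot: [-179.7, 0.0, 76.4]
contact_force: [-7.4, 1.1, 3.9]
finger_gap: 0.23
```

Run:
```python
from h import *
im=camera("wrist");cv2.imwrite("pics/w3.png",im)
v=np.load("v.npy");s=read_state();print(s["time_s"],s["ee_pos"],s["finger_gap"],s["tcp_rot"],s["contact_force"])
d=s["ee_pos"][:2]-v[:2];print(np.degrees(np.arctan2(d[1],d[0]))%360,np.hypot(*d))
im=camera("scene");cv2.imwrite("pics/s3.png",im)
cv2.imwrite("pics/s3z.png",cv2.resize(im[165:295,290:450],None,fx=5,fy=4.6,interpolation=cv2.INTER_CUBIC)[:600,:800])
```

```text
8.325 [0.56783771 0.01410633 0.05836841] 0.23063340145464103 [-1.79748032e+02  1.56938681e-03  7.64236154e+01] [-7.46723223  2.48471084  2.17065443]
255.99188037362265 0.10409045999656245
```

View pics/s3z.png

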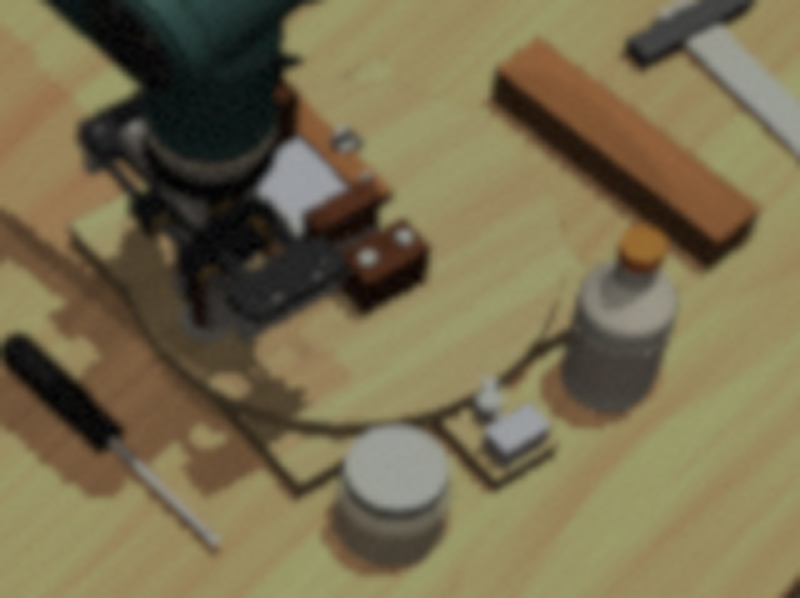

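View pics/w3.png

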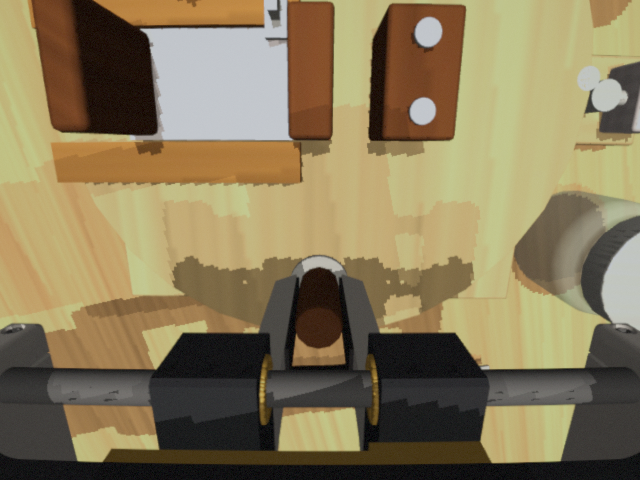

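apply_moves([
  [[2, -0.5, 0, 1], [0, 0, 0, 0], [0, 0, 0, 0]],
])

```text
time_s: 8.75
ee_pos: [0.5678, 0.0141, 0.0584]
tcp_rot: [-179.5, 0.0, 77.4]
contact_force: [-14.6, 2.6, 7.2]
finger_gap: 0.233
```

apply_moves([
  [[-3.5, 0.8, 0, 0], [0, 0, 0, 0], [0, 0, 0, 0]],
])

```text
time_s: 9.12
ee_pos: [0.5679, 0.0141, 0.0584]
tcp_rot: [-179.9, -0.0, 77.4]
contact_force: [-3.7, 2.5, 0.4]
finger_gap: 0.232
```

apply_moves([
  [[0, 0, 0, 0], [0, 0, 0, 0], [0, 0, 0, 0], [0, 0, 0, 0], [0, 0, 20, 0], [0, 0, 40, 0], [0, 0, 50, 0], [0, 0, 50, 0], [0, 0, 30, 0], [0, 0, 0, 0], [0, 0, 0, 0]],
], fingers=0)

```text
time_s: 10.5
ee_pos: [0.5676, 0.0138, 0.2466]
tcp_rot: [-179.9, 0.0, 77.4]
contact_force: [0.4, -0.8, 0.5]
finger_gap: 1.001
```

Run:
```python
from h import *
import pickle
s=read_state();print(s["time_s"],s["ee_pos"],s["finger_gap"],s["tcp_rot"],s["contact_force"])
im=camera("wrist");cv2.imwrite("pics/w4.png",im)
pickle.dump(camera_params("wrist"),open("w4.pkl","wb"))
cv2.imwrite("pics/w4y.png",cv2.resize(im[50:190,180:400],None,fx=3.6,fy=3.6,interpolation=cv2.INTER_CUBIC)[:600,:800])
```

```text
10.5 [0.56755313 0.01378111 0.24660094] 1.001447321443326 [-1.79855080e+02  2.43541986e-02  7.73715794e+01] [ 0.43688523 -0.81516341  0.46355229]
```

View pics/w4.png

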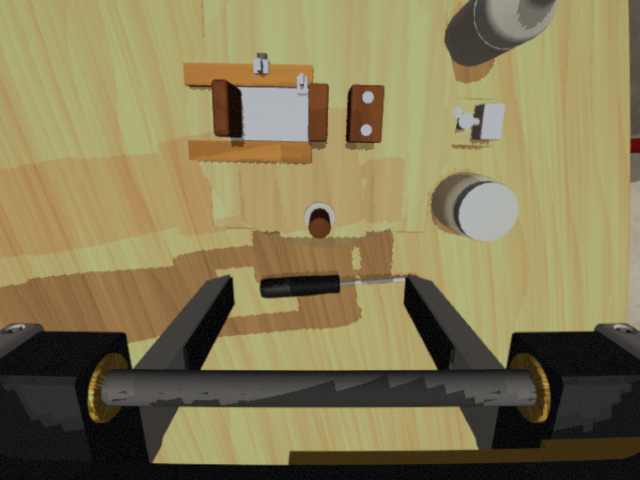

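View pics/w4y.png

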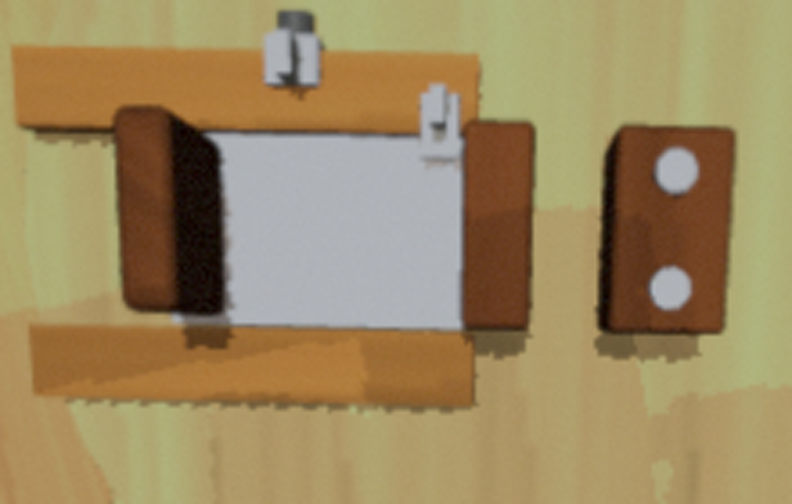

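```bash
cat > fit.py <<'E'
from h import *
import pickle
from scipy.optimize import least_squares
M=np.array([(-.135,.046,.014),(-.010,.046,.014),(-.135,-.026,.014),(-.135,-.046,.014),(-.01,-.026,.014),(-.01,-.046,.014),(.025,.025,.045),(.055,.025,.045),(.055,-.025,.045),(.025,-.025,.045)])
def T(v,M): 
    c,s=np.cos(v[2]),np.sin(v[2]); return M@np.array([[c,s,0],[-s,c,0],[0,0,1]])+[v[0],v[1],.045]
def inv(v,P):
    c,s=np.cos(v[2]),np.sin(v[2]); return ((P-[v[0],v[1],.045])@np.array([[c,-s,0],[s,c,0],[0,0,1]])*1000).round(1)
E
python3 - <<'E'
from fit import *
p=pickle.load(open("w4.pkl","rb"))
U=np.array([(14,47),(479,55),(31,324),(35,394),(475,331),(474,405),(620,127),(735,128),(725,330),(603,328)])/3.6+[180,50]
f=lambda v:(w2pix("wrist",T(v,M),p)-U).ravel()
r=least_squares(f,[.592,.113,-.25]); v=r.x
print(v[:2],np.degrees(v[2]),r.fun.reshape(-1,2).round(1).tolist()); np.save("v2.npy",v)
L=np.array([(437,92),(437,115),(293,35),(293,62)])/3.6+[180,50]
print(inv(v,pix2w("wrist",L,.077,p)))
print("lug/roller",inv(v,pix2w("wrist",[(458,113),(467,122),(490,121)],.048,p)))
print("grip",T(v,np.array([(-.086,0,.05)])), "dir",-np.cos(v[2]),-np.sin(v[2]))
b=pix2w("wrist",[(213,226),(425,232),(409,157),(425,229)],.025,p); d=b[1]-b[0]; print(b,np.degrees(np.arctan2(d[1],d[0])),np.linalg.norm(d))
im=cv2.imread("pics/w4.png"); cv2.imwrite("pics/w4r.png",cv2.resize(im[60:240,395:545],None,fx=3.3,fy=3.3,interpolation=cv2.INTER_CUBIC))
E
```

```text
[0.59297832 0.11540858] -13.892676289033552 [[-1.1, -0.6], [0.1, -0.6], [-0.8, -0.0], [-0.5, 0.8], [-0.2, 0.5], [-0.3, 0.3], [-0.6, -1.5], [1.3, -0.8], [0.3, 1.4], [1.6, 1.1]]
[[-20.1  33.   32. ]
 [-20.1  27.6  32. ]
 [-56.5  45.7  32. ]
 [-56.6  39.4  32. ]]
lug/roller [[137.7   6.9   3. ]
 [148.1  -1.5   3. ]
 [171.7   0.2   3. ]]
grip [[0.50949407 0.13605752 0.095     ]] dir -0.9707471802857941 0.24010396074863075
[[ 0.44233867  0.02623051  0.025     ]
 [ 0.68337193 -0.03464275  0.025     ]
 [ 0.67804078  0.05435126  0.025     ]
 [ 0.68387395 -0.03104676  0.025     ]] -14.173739588721237 0.24860125887254053
```

View pics/w4r.png

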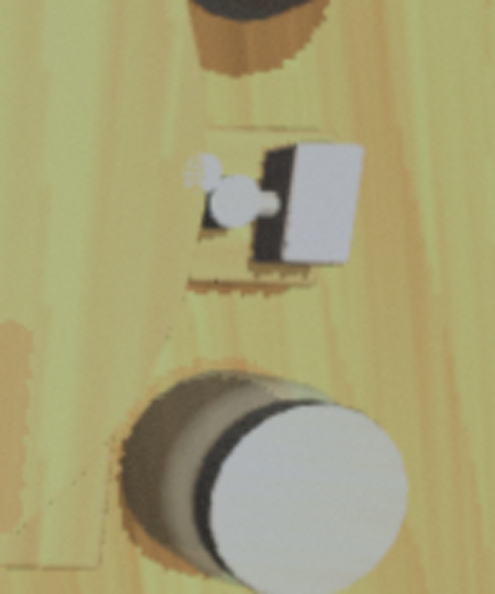

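apply_moves([
  [[-10, 20, 0, -1.3], [-14, 30, 0, 0], [-14, 32, 0, 0], [-12, 25, 0, 0], [-8, 15, -30, 0], [0, 0, -50, 0], [0, 0, -45, 0], [0, 0, -30, 0], [0, 0, -15, 0], [0, 0, 0, 0]],
])

```text
time_s: 11.8
ee_pos: [0.5088, 0.1356, 0.0766]
tcp_rot: [-179.8, 0.1, 76.1]
contact_force: [0.3, -0.5, 0.8]
finger_gap: 1.004
```

Run:
```python
from fit import *
v=np.load("v2.npy")
s=read_state();print(s["time_s"],inv(v,s["ee_pos"]),s["tcp_rot"],s["contact_force"])
im=camera("wrist");cv2.imwrite("pics/w5.png",im)
```

```text
11.8 [-86.5  -0.7  31.6] [-1.79794165e+02  8.86165705e-02  7.60715295e+01] [ 0.29991967 -0.51710887  0.84762557]
```

View pics/w5.png

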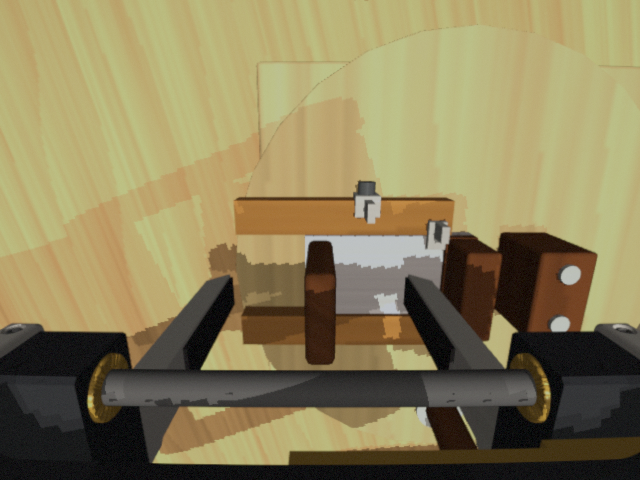

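apply_moves([
  [[0, 0, 0, 0], [0, 0, 0, 0], [0, 0, 0, 0], [0, 0, 0, 0], [0, 0, 0, 0], [0, 0, 0, 0], [0, 0, 0, 0], [0, 0, 0, 0], [0, 0, 0, 0], [0, 0, 0, 0], [0, 0, 0, 0]],
], fingers=1, newtons=45)

```text
time_s: 13.22
ee_pos: [0.5096, 0.1359, 0.0785]
tcp_rot: [-179.9, 0.0, 76.1]
contact_force: [-3.3, 0.9, 1.5]
finger_gap: 0.146
```

apply_moves([
  [[-3, 0.8, 0, 0], [-6, 1.4, 0, 0], [-6, 1.5, 0, 0], [-6, 1.5, 0, 0], [-6, 1.5, 0, 0], [-5, 1.2, 0, 0], [-3, 0.8, 0, 0], [0, 0, 0, 0], [0, 0, 0, 0]],
])

```text
time_s: 14.35
ee_pos: [0.4776, 0.1439, 0.0784]
tcp_rot: [179.7, -0.0, 76.0]
contact_force: [9.4, -1.7, -5.3]
finger_gap: 0.151
```

```bash
cat > look.py <<'E'
from fit import *
import sys
k=sys.argv[1]
v=np.load("v2.npy")
s=read_state();print(s["time_s"],inv(v,s["ee_pos"]),s["tcp_rot"],s["contact_force"])
im=camera("wrist");cv2.imwrite(f"pics/w{k}.png",im);p=camera_params("wrist");pickle.dump(p,open(f"w{k}.pkl","wb"))
c=w2pix("wrist",T(v,np.array([(-.057,.036,.032)])),p)[0].round().astype(int);print(c)
x,y=c[0]-50,max(c[1]-40,0);print("crop",x,y)
cv2.imwrite(f"pics/w{k}z.png",cv2.resize(im[y:y+75,x:x+100],None,fx=8,fy=8,interpolation=cv2.INTER_CUBIC))
E
python3 look.py 6
```

```text
14.35 [-118.9   -0.    33.4] [ 1.79680054e+02 -3.55697759e-02  7.60400815e+01] [ 9.37725896 -1.7260861  -5.27669508]
[435 226]
crop 385 186
```

View pics/w6.png

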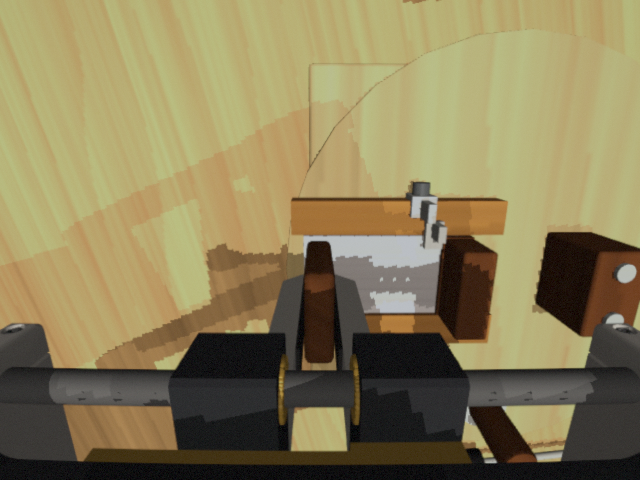

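View pics/w6z.png

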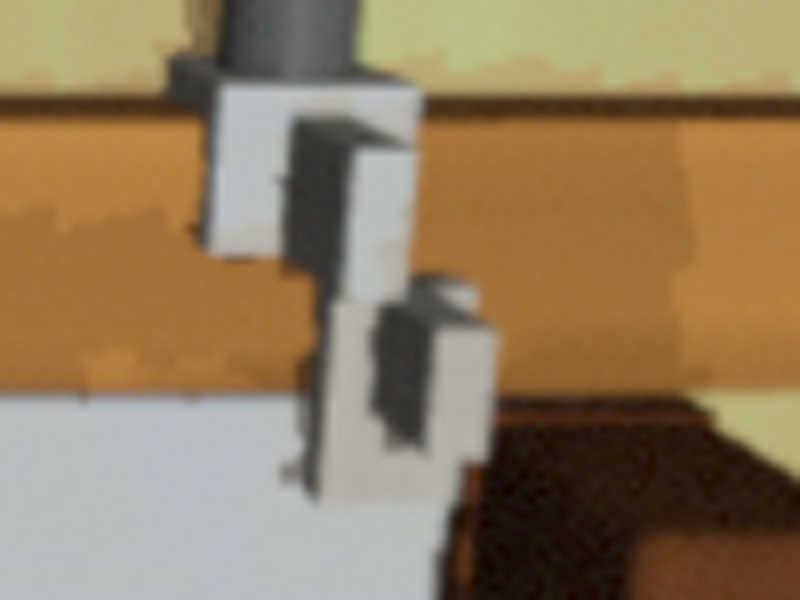

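```bash
cat > meas.py <<'E'
from fit import *
def meas(k,crop,A,B):
    p=pickle.load(open(f"w{k}.pkl","rb"));v=np.load("v2.npy")
    for L in (A,B):
        q=inv(v,pix2w("wrist",np.array(L)/8-0.44+crop,.077,p)); print(q[:,:2].tolist(),q.mean(0))
E
python3 -c "
from meas import *
meas(6,[385,186],[(357,147),(418,150),(408,302),(343,300)],[(437,325),(497,328),(490,460),(428,448)])"
```

```text
[[-61.1, 48.0], [-57.1, 47.8], [-56.9, 37.7], [-61.2, 37.8]] [-59.075  42.825  32.   ]
[[-54.8, 36.1], [-50.8, 35.9], [-50.4, 26.8], [-54.7, 27.7]] [-52.675  31.625  32.   ]
```

apply_moves([
  [[-3, 0.7, 0, 0], [-2.4, 0.6, 0, 0], [0, 0, 0, 0], [0, 0, 0, 0], [0, 0, 0, 0]],
])

```text
time_s: 15.02
ee_pos: [0.4725, 0.1452, 0.0784]
tcp_rot: [179.7, -0.0, 76.0]
contact_force: [9.8, -1.0, -5.6]
finger_gap: 0.147
```

```bash
python3 look.py 7
```

```text
15.025 [-1.241e+02 -1.000e-01  3.340e+01] [ 1.79651098e+02 -4.44537567e-02  7.60319959e+01] [ 9.81335235 -1.02321798 -5.58934355]
[445 226]
crop 395 186
```

View pics/w7z.png

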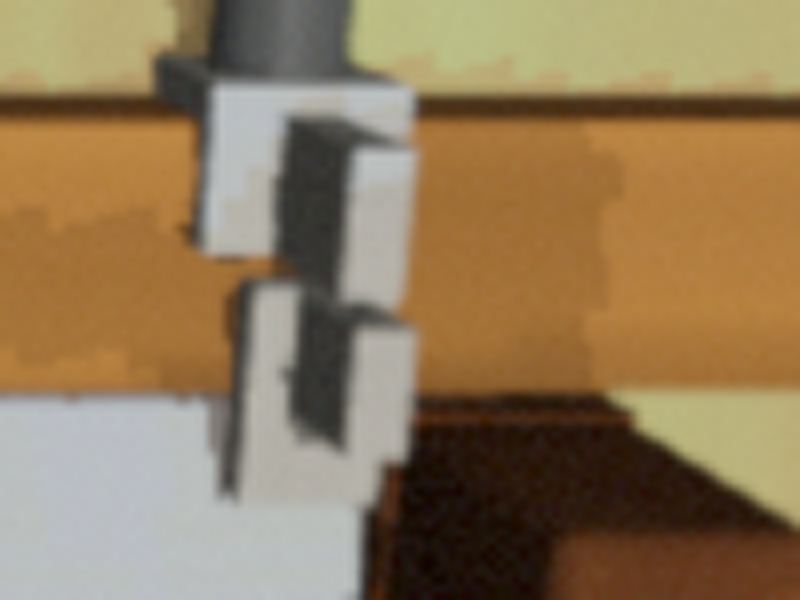

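```bash
python3 -c "
from meas import *
meas(7,[395,186],[(355,148),(417,150),(407,303),(341,300)],[(357,328),(417,328),(410,462),(346,450)])"
```

```text
[[-61.3, 47.9], [-57.2, 47.8], [-56.9, 37.6], [-61.3, 37.8]] [-59.175  42.775  32.   ]
[[-60.0, 35.9], [-56.0, 35.9], [-55.6, 26.7], [-60.0, 27.5]] [-57.9  31.5  32. ]
```

apply_moves([
  [[-1, 0.25, 0, 0], [0, 0, 0, 0], [0, 0, 0, 0], [0, 0, 0, 0]],
])

```text
time_s: 15.58
ee_pos: [0.4716, 0.1454, 0.0784]
tcp_rot: [179.6, -0.0, 76.0]
contact_force: [11.0, -1.6, -5.7]
finger_gap: 0.146
```

```bash
python3 look.py 8
```

```text
15.575 [-125.1   -0.    33.4] [ 1.79642747e+02 -4.35290312e-02  7.60332347e+01] [11.00208297 -1.55897182 -5.66905997]
[447 226]
crop 397 186
```

View pics/w8z.png

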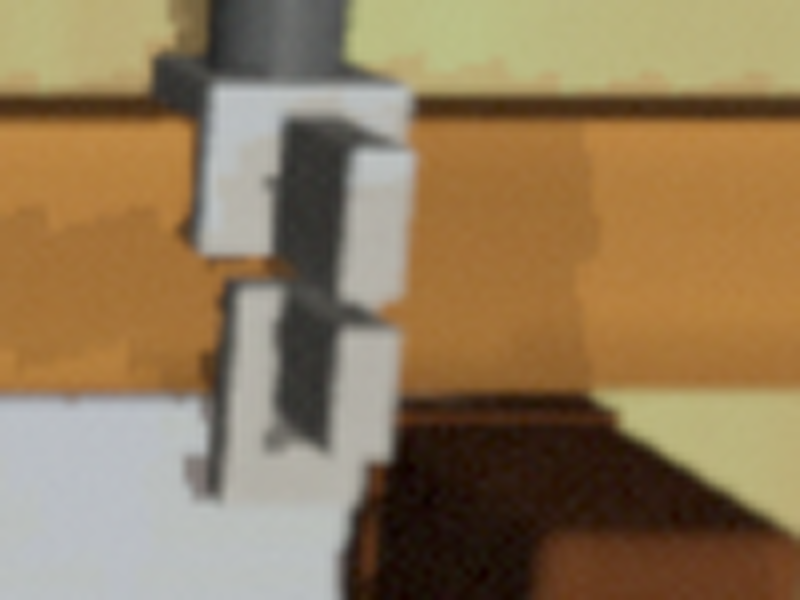

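Run:
```python
from meas import *
meas(8,[397,186],[(352,148),(415,150),(405,303),(338,300)],[(340,328),(400,328),(395,460),(328,450)])
s=read_state();print(s["time_s"],s["ee_pos"],s["contact_force"])
im=camera("scene")
cv2.imwrite("pics/s8z.png",cv2.resize(im[165:295,290:450],None,fx=5,fy=4.6,interpolation=cv2.INTER_CUBIC)[:600,:800])
im=cv2.imread("pics/w8.png"); cv2.imwrite("pics/w8b.png",im)
```

```text
[[-61.4, 47.9], [-57.2, 47.8], [-56.9, 37.6], [-61.4, 37.8]] [-59.225  42.775  32.   ]
[[-61.1, 35.9], [-57.1, 35.9], [-56.5, 26.8], [-61.1, 27.5]] [-58.95   31.525  32.   ]
15.625 [0.47155162 0.14539397 0.07840641] [ 9.82154475 -1.48510852 -4.51040558]
```

View pics/s8z.png

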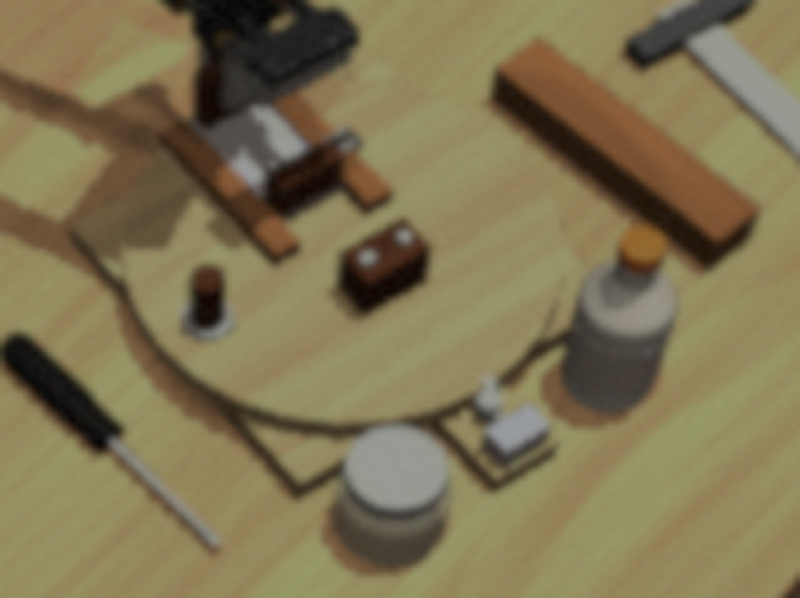

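```bash
python3 -c "
from bench import *
print(finish_job()); s=read_state(); print(s['time_s'],s['ee_pos'],s['contact_force'])"
```

```text
the job is handed in; nothing more can be done
None
the job is handed in; nothing more can be done
```

The turntable is home against its stop, and the jaw was held open with its pointer at the mark when I handed the job in at 15.6 s. The hand-in reported no verdict and the state could not be read afterwards.

- **Turntable:** I gripped the peg and turned the table counter-clockwise about 59° to the hard stop. There it took about 15 N at the peg without moving further. After I let go, the table was parallel to the jig base (−13.9° against −14.2°) and the lug had passed the roller by about 8 mm. An earlier, coarser reading of the base gave about −12.6°; I went by the later reading, the hard stop and the lug's position.
- **Jaw:** I gripped the upright grip at 45 N and pulled the jaw out about 39 mm. The last wrist picture shows the two fins lined up to within about 0.3 mm, with about 10 N of spring force still held. My first estimate of the pull was about 37 mm, which I corrected by comparing the fins directly while holding the jaw.
- **Other things:** In the final scene picture the blank, screwdriver, glue and jar stood where they began. I saw no contact with anything else. The hammer and plane were outside that crop, so I did not check them again.

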